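# Dress the ridge on a clamped lath with a file

### The job

Take the flat file from its rest by the handle and file the ridge on the end of the lath in the vice with three full strokes across it: each starts on the front part of the blade and is pushed lightly but steadily forward, away from the vice's screw, until the ridge is near the handle, and then the file is lifted clear before it is drawn back. Never drag it back over the lath, touch the lath with the file only, and leave the other things where they are. Then gently lay the file back on its rest as you found it and let go.

Things in the scene. Friction and masses are not known exactly. Their poses are not given: they have to be found in the camera images.
- file: flat hand file, 270 mm long, about 0.16 kg, lying level on the rest, tip away from the robot. Origin on its centre line in the handle's front half, the place to grip, firmly; x to the tip, z up. Wooden flat-sided handle 24 mm wide, 30 tall, from x = -70 to 35 mm; ferrule to 50; steel blade 25 wide, 5 thick, from x = 50 to 200 mm, its lower face 2.5 mm below the origin. Balances about 50 mm ahead of it
- tip (a point): middle of the file's front end, 200 mm ahead of the file's origin on its centre line
- rest: fixed plywood file rest, 240 x 75 mm; base board 10 mm thick, two notched uprights 20 mm thick at x = -55 mm (notch 38 wide, floor 30 mm above the table, for the handle) and x = 130 mm (notch 40 wide, floor 42.5 mm up, for the blade); cheeks 14 mm higher, free space between the uprights. Origin on the table under the file's place; x the way the file's tip points, z up
- place (a point): where the file's origin belongs when it lies on the rest: 45 mm above the rest's origin, axes alike
- vice: small grey fixed bench vice, jaws 60 mm wide (y), tops 108 mm above the table. Origin on the table under the jaws' gap. x points away from its screw and cross bar (on the robot's side, reaching to x = -115 mm, 52 mm up): the direction of the forward stroke. y points to the side where the lath sticks out
- lath: pale wooden lath clamped level in the vice, 14 mm wide, 10 thick, sticking out 120 mm past the jaws along the vice's +y, flat top 105 mm above the table; its outer 45 mm carry a raised ridge along the middle, 4 mm wide, 5 high. Springy: at the ridge it gives about 1 mm per newton down and 1.6 mm per newton sideways and springs back; pressing the blade 3 to 4 mm down is right
- ridge (a point): middle of the ridge's top, 127.5 mm from the vice's centre along its +y, 110 mm above the table when not pressed; 22 mm of ridge lie either side of it along the lath. The file crosses the lath here at right angles
- flex (a joint): sideways bend of the lath at the jaws (rad, 0 at rest): positive when the ridge is dragged forward (vice's +x), negative when dragged back; 0.01 rad is about 1 mm at the ridge
- glue: bystander, leave alone: closed white plastic bottle, 56 mm across, 150 mm tall; origin under its centre
- screwdriver: bystander, leave alone: screwdriver lying on the table; origin under its middle
- stick: bystander, leave alone: round wooden stick, 22 mm thick, 170 mm long, lying on the table between the rest and the vice
- mallet: bystander, leave alone: wooden mallet lying on the table, head 64 mm across and 100 mm long, handle 220 mm
- mug: bystander, leave alone: white mug, 80 mm across, 90 mm tall
- jar: bystander, leave alone: glass jar with a steel lid, 70 mm across, 80 mm tall; origin under its centre
- block: bystander, leave alone: wooden block 120 x 50 x 30 mm lying on the table

How it is judged:
On the way, in this order (a step that is already met when the one before it is completed fails the run):
1. first stroke: the front of the blade (ridge at file x over 0.14) rests on the ridge with over 0.6 N, the file pointing across the lath within 0.45 rad (contact force between file and lath above 0.6 N and x of ridge in the frame of file above 0.14 m and angle between the x axis of file and the x axis of vice, either way round below 0.45 rad).
2. first stroke: pushed forward, still pressing with over 0.6 N and dragging the lath forward, until the ridge is near the handle (file x under 0.095) (contact force between file and lath above 0.6 N and x of ridge in the frame of file below 0.095 m and value of joint flex above 0.006 rad).
3. first stroke: file lifted clear (over 6 mm) before it is drawn back (contact force between file and lath below 0.05 N and x of ridge in the frame of file below 0.125 m and z of ridge in the frame of file below -0.0085 m).
4. second stroke: the front of the blade (ridge at file x over 0.14) rests on the ridge with over 0.6 N, the file pointing across the lath within 0.45 rad (all of step 1).
5. second stroke: pushed forward, still pressing with over 0.6 N and dragging the lath forward, until the ridge is near the handle (file x under 0.095) (all of step 2).
6. second stroke: file lifted clear (over 6 mm) before it is drawn back (all of step 3).
7. third stroke: the front of the blade (ridge at file x over 0.14) rests on the ridge with over 0.6 N, the file pointing across the lath within 0.45 rad (all of step 4).
8. third stroke: pushed forward, still pressing with over 0.6 N and dragging the lath forward, until the ridge is near the handle (file x under 0.095) (all of step 5).
9. third stroke: file lifted clear (over 6 mm) before it is drawn back (all of step 6).
At the end, for the whole second after the job is handed in: The file lies at rest and level (within 0.12 rad) in both notches of its rest, tip the same way as at the start, its origin within 18 mm lengthwise, 12 mm sideways and 5 mm in height of its proper place, after three forward strokes (x of file in the frame of rest between -0.018 and 0.018 m and y of file in the frame of rest between -0.012 and 0.012 m and z of file in the frame of rest between 0.04 and 0.05 m and x of tip in the frame of rest above 0.17 m and angle between file's own z axis and vertical below 0.12 rad and linear speed of file below 0.02 m/s); the robot touches nothing.
It fails at once if the file is dragged back over the ridge in contact (lath pulled back by more than 0.02 rad, about 2 mm) (value of joint flex below -0.02 rad).
It fails at once if the file presses on the lath with more than 18 N (contact force between file and lath above 18 N).
It fails at once if the file is let go in the air, over 20 mm above its place on the rest (contact force between the fingers and file below 0.01 N and height (world z) of file above 0.065 m).
It fails at once if the robot itself pushes the lath (contact force between any of the fingers, the arm and lath above 2 N).
It fails at once if a bystander is moved by more than 40 mm (distance of any of glue, screwdriver, stick, mallet, mug, jar, block from where it was at the start of the episode above 0.04 m).
It also fails if it takes over 58 s, if anything falls off the work surface, if the arm or the gripper's body presses on something with over 40 N, if the wrist force passes 120 N, or if a joint passes its speed limit or range.

### The arm

A 6-joint arm with a two-finger parallel gripper is mounted at the origin on the work surface. World frame = base frame: x ahead of the robot, y to its left, z up, the work surface at z = 0. Lengths are in m, angles in rad, forces in N, time in s.
With the tool pointing down it reaches from about 0.3 to 0.875 m from the base axis. Payload 6.4 kg.
Tool frame: the origin (TCP) lies on the centre line of the jaws, within the pads' length; the fingertips stand 14 mm ahead of it and the grasp point (between the pads) lies 5 mm behind it; z points along the fingers, y is the direction in which the jaws open and shut (so a half turn about z gives the same grasp; the last joint's range is limited). The gripper opens to 85 mm and grips with 20 to 120 N. Pads are 22 mm wide; open, the fingers measure 114 mm over their backs; the gripper's body (76 mm by 85 mm) begins 54 mm behind the grasp point. The pads swing forward as they close: fully open they stand 13 mm farther back than shut.
Start: joints at [1.087, 0.181, 1.607, -0, 1.354, -0.206], TCP at [0.158, 0.553, 0.22] pointing down, gripper open.
Joint ranges: [-2.99, 2.99], [-0.89, 2.07], [0.3, 2.58], [-1.14, 4.28], [0, 2.63], [-3.12, 3.12]. Speed limits (rad/s): [2.57, 2.57, 3.01, 3.14, 3.14, 3.14].

### API

Orientations are given as a unit quaternion [w, x, y, z].
In Python, from bench import * gives the robot as it stands.
- The arm moves only by the tool servo_tool, never from a script. Its argument "plan" is a list that holds one entry, the list of rows, each a list of 5 numbers: the shift along the world's x, y, z in m, then the turn about the world's z in rad, then the gripper command: -1 is shut, 1 is fully open, values between are in proportion. In form: [[[tx, ty, tz, roll, claw], ...]]. A call has 1 to 8 rows; each row shifts and turns the commanded pose from where the row before left it; what a row does not reach is not made up. A row lasts 1/10 s, in which the tool goes at most 50 mm and 8.59 degrees, less where a joint would pass 70% of its speed; a pose out of reach is approached as far as the arm can. A call with a gripper value outside its range is refused whole. The fingers move at their own pace and stop on an object; the grip force is fixed at half the most. Time passes only in rows, so rows that do not move let the fingers close. It gives the time, the measured TCP pose, the force and the opening at its end, in the units of the state.
- get_obs(): the state, without advancing time (a new reading comes with each control period).
- camera(name): name is "side" or "top" or "wrist"; returns a dict with "img" (420x560x3 uint8, blue, green, red), "camera_matrix" (3x3 intrinsics, pixels), "rvec" (rotation vector, rad) and "tvec" (3), from world to camera coordinates, as OpenCV has them. Camera axes: x right, y down, z forward; pixel columns grow to the right and rows downward; lengths in m; the calibration is good to about 2 mm. A picture is of the moment at which its call begins. There is no depth.
- hand_in(): hands the job in, once; it reports no verdict.
Trained networks look in a picture, given as the dict that the camera call returned (one of the last four; its "shot" number tells which), for a name from the list of things; names that differ only in an ending like _2 or _b are one class to them, and where a whole thing is asked for, a point or a joint stands for the part that bears it (a point fixed in the world has none). Each returns a list of dicts, best first, with "conf" (0 to 1); they miss things now and then, are a little off and sometimes report something else, mostly with a low value. They report only what shows in the picture. A call takes as long as a camera call.
- trace(picture, thing): "mask" (420x560 bool, what is visible of it) and "rect" ([left, top, right, bottom] as shares, 0 to 1, of the picture: columns of its width, rows of its height, round what is visible of it).
- pinpoint(picture, thing): "centre" ([row, column] as shares, 0 to 1, of the picture: columns of its width, rows of its height: a listed point, or the origin of a listed thing).
The state is a dict: "time_s": time; "q": joint angles; "dq": joint speeds; "joint_efforts": joint torques, N m; "eef_pos": TCP position; "eef_rot": TCP orientation; "wrist_force": force on the tool from outside, world axes, zero at the start; "torque": the same for the moment, N m; "opening": opening from 0.0 (shut) to 1.0 (fully open).
Only numpy, scipy, OpenCV 4.12 (cv2) and the standard library are available. Lean on these libraries where they do the work, as an engineer would, in place of code of your own. Each camera call takes 0.05 s, during which the arm holds its last target.

## Working session

There is one attempt and no reset: what is moved stays moved. The work goes in short steps, Python scripts to look and compute and a tool call to move; the robot and the scene stay as the last step left them, time stands still between calls to the robot, and variables do not carry over. Pictures are saved under pics/ and viewed, and the job is handed in when it is done.

Besides the shell and the picture viewer there is one more tool, called after "Request:" as name(argument=value, ...), one argument or row to a line, values as JSON. servo_tool: Moves the arm, as the interface text tells. Its arguments: {"type":"object","properties":{"plan":{"type":"array"}},"required":["plan"]}

```bash
mkdir -p pics; ls; cat > h.py <<'E'
from bench import *
import numpy as np, cv2
def P(c):
    R=cv2.Rodrigues(np.array(c["rvec"],float))[0]; t=np.array(c["tvec"],float).ravel(); return np.array(c["camera_matrix"],float),R,t
def atz(c,uv,z):
    K,R,t=P(c); d=R.T@(np.linalg.inv(K)@np.array([uv[0],uv[1],1.])); o=-R.T@t
    return o+d*(z-o[2])/d[2]
def proj(c,p):
    K,R,t=P(c); return cv2.projectPoints(np.array(p,float).reshape(-1,3),np.array(c["rvec"],float),np.array(c["tvec"],float),K,None)[0].reshape(-1,2)
def tri(c1,u1,c2,u2):
    A=[]
    for c,u in((c1,u1),(c2,u2)):
        K,R,t=P(c); M=K@np.c_[R,t]; A+= [u[0]*M[2]-M[0],u[1]*M[2]-M[1]]
    v=np.linalg.svd(np.array(A))[2][-1]; return v[:3]/v[3]
def px(d): r,c=d["centre"]; return np.array([c*560,r*420])
E
python3 - <<'E'
from h import *
cs={n:camera(n) for n in("side","top","wrist")}
for n,c in cs.items(): cv2.imwrite(f"pics/a_{n}.png",c["img"])
for n in("side","top"):
  for th in ("file","tip","rest","vice","lath","ridge","place","glue","jar","mug"):
    d=pinpoint(cs[n],th)
    print(n,th,[(px(x).round(1).tolist(),round(x["conf"],2)) for x in d[:2]])
o=get_obs(); print(o)
for n,c in cs.items(): K,R,t=P(c); print(n,(-R.T@t).round(3),K[0,0])
E
```

```text
pics
side file [([199.8, 200.7], 0.69), ([204.2, 201.3], 0.48)]
side tip [([256.8, 183.6], 0.64)]
side rest [([206.9, 207.5], 0.98), ([320.3, 209.2], 0.34)]
side vice [([358.0, 258.1], 0.92), ([199.4, 200.6], 0.75)]
side lath [([348.7, 222.5], 0.76), ([237.3, 250.8], 0.27)]
side ridge [([343.2, 304.0], 0.72), ([321.6, 209.6], 0.66)]
side place [([202.9, 201.1], 0.89)]
side glue [([344.8, 304.4], 0.8)]
side jar [([157.1, 199.9], 0.61)]
side mug [([213.3, 181.3], 0.76), ([421.6, 291.0], 0.54)]
top file [([196.5, 248.6], 0.86)]
top tip [([217.4, 187.0], 0.7)]
top rest [([203.2, 249.8], 0.9)]
top vice [([355.2, 201.8], 0.7)]
top lath [([350.5, 194.9], 0.88), ([384.0, 252.6], 0.47)]
top ridge [([319.7, 194.3], 0.79), ([156.9, 196.0], 0.67)]
top place [([198.9, 247.7], 0.65), ([215.1, 187.4], 0.57)]
top glue [([384.7, 250.8], 0.66)]
top jar [([150.3, 272.1], 0.74)]
top mug [([385.9, 249.4], 0.34)]
{'time_s': 1.15, 'q': array([ 1.08669307e+00,  1.80799813e-01,  1.60699038e+00,  4.17370101e-07,
        1.35380241e+00, -2.06286126e-01]), 'dq': array([-0.00115159, -0.0003992 ,  0.00066571, -0.0009373 , -0.00228042,
        0.00144994]), 'joint_efforts': array([-1.43122732e-03, -4.44852519e+01, -3.51682591e+01, -4.93613334e-04,
        7.44888494e-04,  8.78256230e-06]), 'eef_pos': array([0.15768184, 0.55297585, 0.21969322]), 'eef_rot': array([-1.83782535e-07,  1.38462320e-01,  9.90367702e-01,  9.11699036e-08]), 'wrist_force': array([-0.02806776, -0.8682278 ,  0.07457246]), 'torque': array([ 0.00724285,  0.04338553, -0.00072467]), 'opening': 0.9995316573943009}
side [-0.158 -0.757  0.782] 429.12733096923614
top [0.313 0.035 1.742] 537.9160099690505
wrist [0.076 0.576 0.373] 290.7536691688537
```

View pics/a_side.png

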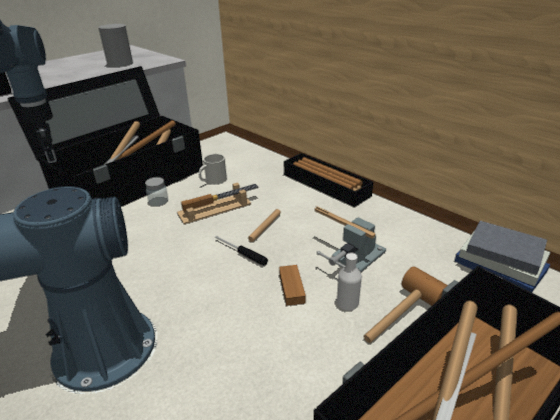

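View pics/a_top.png

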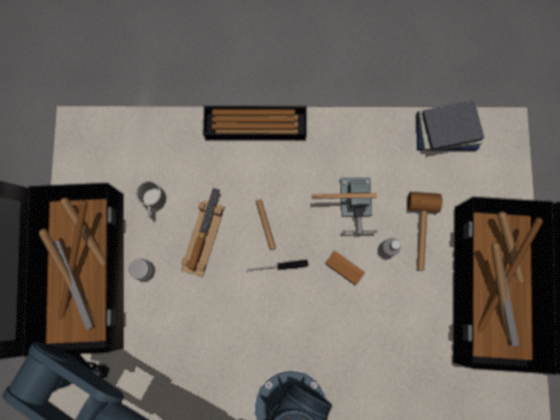

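View pics/a_wrist.png

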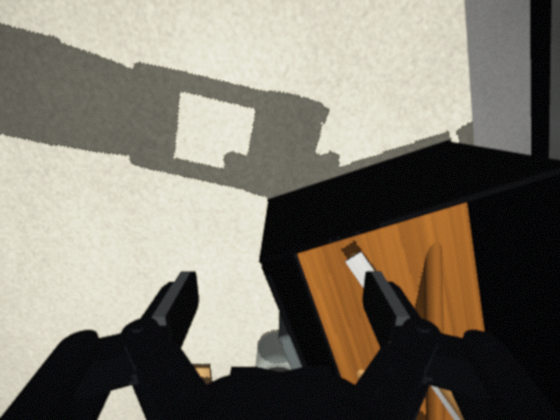

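```bash
python3 - <<'E'
from h import *
s=camera("side");t=camera("top")
def f(th,z):
  a=px(pinpoint(s,th)[0]);b=px(pinpoint(t,th)[0])
  p=tri(s,a,t,b); print(th,p.round(4),"top@z",atz(t,b,z).round(4),"side@z",atz(s,a,z).round(4),"res",(proj(s,p)-a).round(1),(proj(t,p)-b).round(1))
for th,z in(("file",.045),("tip",.045),("rest",0),("place",.045),("vice",0),("lath",.105)):f(th,z)
b=px(pinpoint(t,"ridge")[0]);print(b,atz(t,b,.11)); 
for d in pinpoint(s,"ridge"): print(px(d),atz(s,px(d),.11))
E
```

```text
file [ 0.7706  0.2839 -0.7144] top@z [0.4929 0.292  0.045 ] side@z [ 0.4483 -0.3319  0.045 ] res [[-71.5  14.8]] [[ 27.7 -42.1]]
tip [0.6767 0.2434 0.0476] top@z [0.675  0.2454 0.045 ] side@z [0.6836 0.2449 0.045 ] res [[-1.2  0.2]] [[ 0.5 -0.7]]
rest [0.4931 0.2874 0.0217] top@z [0.4942 0.2913 0.    ] side@z [0.5136 0.3162 0.    ] res [[-0.6  0.1]] [[ 0.2 -0.4]]
place [0.4904 0.2818 0.0552] top@z [0.49   0.2841 0.045 ] side@z [0.5017 0.295  0.045 ] res [[-0.8  0.1]] [[ 0.3 -0.5]]
vice [ 0.6573 -0.211  -0.0144] top@z [ 0.6527 -0.2072  0.    ] side@z [ 0.646  -0.2227  0.    ] res [[-1.3  0.3]] [[ 0.5 -0.5]]
lath [ 0.652  -0.1838  0.104 ] top@z [ 0.653  -0.1849  0.105 ] side@z [ 0.6483 -0.1834  0.105 ] res [[ 0.9 -0.2]] [[-0.4  0.4]]
[316.624 195.888] [ 0.64793273 -0.08006694  0.11      ]
[320.824 208.404] [ 0.64532161 -0.08395375  0.11      ]
[263.816 223.986] [ 0.47805654 -0.02234258  0.11      ]
```

```bash
python3 - <<'E'
from h import *
t=camera("top");s=camera("side")
cv2.imwrite("pics/b_top.png",cv2.resize(t["img"][170:290,170:400],None,fx=3.4,fy=3.4,interpolation=cv2.INTER_CUBIC))
cv2.imwrite("pics/b_side.png",cv2.resize(s["img"][170:290,160:400],None,fx=3.3,fy=3.3,interpolation=cv2.INTER_CUBIC))
for th,z in(("file",.047),("lath",.106),("rest",.03)):
  for d in trace(t,th)[:1]:
    ys,xs=np.nonzero(d["mask"]); pts=np.array([atz(t,(x,y),z)[:2] for x,y in zip(xs,ys)])
    c=pts.mean(0);v=np.linalg.svd(pts-c)[2][0]; v=v*np.sign(v[0] if th!="lath" else v[1]);pr=(pts-c)@v; w=(pts-c)@np.array([-v[1],v[0]])
    print(th,d["conf"],c.round(4),"ang",np.arctan2(v[1],v[0]).round(4),"len",pr.min().round(3),pr.max().round(3),"w",w.min().round(3),w.max().round(3),"ends",(c+v*pr.min()).round(4),(c+v*pr.max()).round(4))
E
```

```text
file 0.76 [0.5536 0.2769] ang -0.2811 len -0.132 0.138 w -0.015 0.015 ends [0.4272 0.3134] [0.6864 0.2386]
lath 0.56 [ 0.6515 -0.1625] ang 1.5972 len -0.102 0.097 w -0.008 0.008 ends [ 0.6541 -0.2645] [ 0.6489 -0.0659]
rest 0.6 [0.5211 0.2803] ang -0.2966 len -0.113 0.123 w -0.036 0.049 ends [0.4133 0.3132] [0.6384 0.2444]
```

View pics/b_top.png

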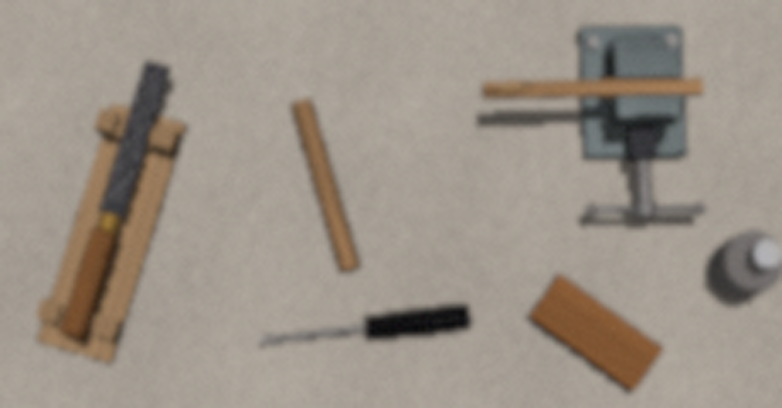

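View pics/b_side.png

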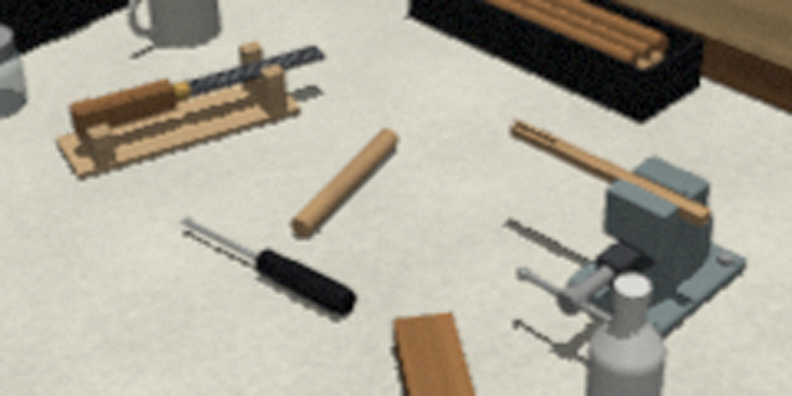

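Request:
servo_tool(
  plan=[
    [[0.035,-0.026,0,0,0.4],[0.035,-0.026,0,0,0.4],[0.035,-0.026,0,0,0.4],[0.035,-0.026,0,0,0.4],[0.035,-0.026,0,0,0.4],[0.035,-0.026,0,0,0.4],[0.035,-0.026,0,0,0.4],[0.035,-0.026,0,0,0.4]],
  ],
)

```text
time_s: 3.0
eef_pos: [0.439, 0.3437, 0.2199]
eef_rot: [0.0, 0.138, 0.99, 0.0]
wrist_force: [1.0, 0.8, 0.2]
opening: 0.698
```

Request:
servo_tool(
  plan=[
    [[0.028,-0.026,-0.02,0,0.4],[0.028,-0.026,-0.02,0,0.4],[0,0,0,0,0.4],[0,0,0,0,0.4]],
  ],
)

```text
time_s: 3.4
eef_pos: [0.4937, 0.2923, 0.1791]
eef_rot: [-0.001, 0.14, 0.99, -0.0]
wrist_force: [-0.4, 0.7, 0.2]
opening: 0.702
```

```bash
python3 - <<'E'
from h import *
w=camera("wrist");o=get_obs();print(o["eef_pos"],o["eef_rot"],o["opening"],o["wrist_force"])
t=camera("top")
cv2.imwrite("pics/c_w.png",w["img"])
for th,z in(("file",.05),("tip",.045),("ridge",.11)):
  print(th,[(px(d).round(1),atz(w,px(d),z).round(4),round(d["conf"],2)) for d in pinpoint(w,th)[:1]])
for d in trace(w,"file")[:1]:
    ys,xs=np.nonzero(d["mask"]); print(d["rect"]); z=.05;pts=np.array([atz(w,(x,y),z)[:2] for x,y in zip(xs,ys)])
    c=pts.mean(0);v=np.linalg.svd(pts-c)[2][0];v*=np.sign(v[0]);pr=(pts-c)@v;print(c,np.arctan2(v[1],v[0]),(c+v*pr.min()).round(4),(c+v*pr.max()).round(4))
tip=np.array([.6864,.2386]);a=-.2726
for x in(-.07,0,.035,.2): print(x,proj(w,[.494+x*np.cos(a),.2925+x*np.sin(a),.045]))
E
```

```text
[0.49344497 0.29321243 0.17981891] [-2.60816006e-04  1.38708483e-01  9.90333211e-01  1.38507262e-04] 0.700416856450722 [0.06962699 0.55773734 0.18598868]
file [(array([287.2, 199.4]), array([0.4947, 0.2994, 0.05  ]), 0.94)]
tip [(array([284.5, 343.8]), array([0.6755, 0.2456, 0.045 ]), 0.85)]
ridge []
[0.4866, 0.3038, 0.532, 0.8371]
[0.53417651 0.28439392] -0.27356389980279533 [0.423  0.3156] [0.68   0.2435]
-0.07 [[279.96274333 128.75069414]]
0 [[280.45939688 199.1662303 ]]
0.035 [[280.68038464 230.49787439]]
0.2 [[281.53593903 351.79836799]]
```

View pics/c_w.png

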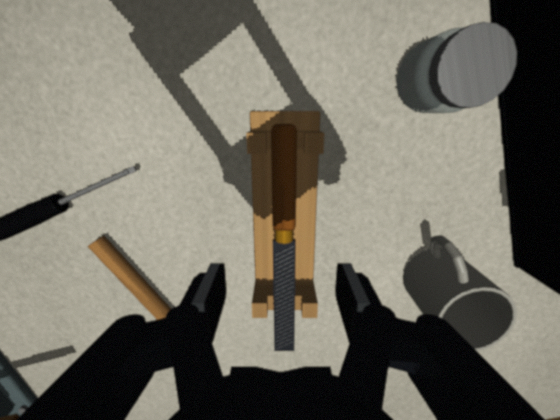

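Request:
servo_tool(
  plan=[
    [[0.001,0.003,-0.03,0,0.4],[0,0,-0.03,0,0.4],[0,0,-0.02,0,0.4],[0,0,0,0,0.4],[0,0,0,0,0.4]],
  ],
)

```text
time_s: 4.2
eef_pos: [0.4946, 0.2965, 0.1003]
eef_rot: [0.0, 0.138, 0.99, 0.0]
wrist_force: [0.9, 0.2, -0.2]
opening: 0.703
```

```bash
python3 - <<'E'
from h import *
w=camera("wrist");o=get_obs();print(o["eef_pos"],o["eef_rot"],o["opening"],o["wrist_force"])
cv2.imwrite("pics/d_w.png",w["img"])
R=o["eef_rot"]; 
from scipy.spatial.transform import Rotation as Ro
r=Ro.from_quat([R[1],R[2],R[3],R[0]]).as_matrix()
for zz in(-.005,.035,.04): print(zz,proj(w,o["eef_pos"]+r@np.array([0,0,zz])))
print(P(w)[0])
E
```

```text
[0.4953705  0.2966681  0.10115695] [9.24977763e-04 1.38096977e-01 9.90418170e-01 4.66656220e-04] 0.6997120347373239 [0.30516696 0.16933838 0.67917712]
-0.005 [[280.43996261 268.18048539]]
0.035 [[280.49578841 239.56497738]]
0.04 [[280.50135957 236.70928284]]
[[290.75366917   0.         280.32196618]
 [  0.         290.75366917 212.75493973]
 [  0.           0.           1.        ]]
```

View pics/d_w.png

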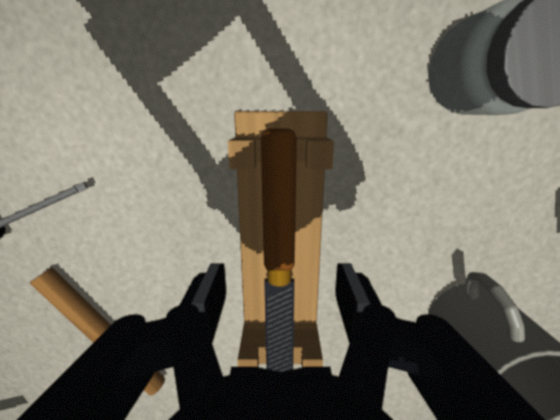

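```bash
python3 - <<'E'
from h import *
w=camera("wrist");o=get_obs()
for n,uv,z in(("tail top",(280,128),.06),("ferrule start",(280,268),.055),("ferrule end",(280,283),.0475)):
  p=atz(w,uv,z); d=(p[:2]-o["eef_pos"][:2]); u=np.array([np.cos(-.275),np.sin(-.275)]); print(n,p.round(4),(d@u).round(4),(d@np.array([-u[1],u[0]])).round(4))
print(o["eef_pos"])
d=pinpoint(w,"file")[0];print(px(d),atz(w,px(d),.045),d["conf"])
t=camera("top")
from h import *
for n in("place",):
  print([(px(d).round(1),d["conf"],atz(w,px(d),.045)) for d in pinpoint(w,n)])
E
```

```text
tail top [0.4234 0.3172 0.06  ] -0.0752 0.0001
ferrule start [0.5249 0.2884 0.055 ] 0.0303 -0.0001
ferrule end [0.5426 0.2833 0.0475] 0.0487 -0.0001
[0.49575845 0.29668057 0.10155268]
[279.104 224.784] [0.49355111 0.29654369 0.045     ] 0.8
[]
```

Request:
servo_tool(
  plan=[
    [[-0.003,0.001,-0.03,0,0.4],[0,0,-0.02,0,0.4],[0,0,-0.01,0,0.4],[0,0,0,0,0.4],[0,0,0,0,-1],[0,0,0,0,-1],[0,0,0,0,-1],[0,0,0,0,-1]],
  ],
)

```text
time_s: 5.25
eef_pos: [0.4929, 0.2974, 0.0414]
eef_rot: [0.001, 0.138, 0.99, 0.001]
wrist_force: [0.1, -0.2, 5.9]
opening: 0.259
```

Request:
servo_tool(
  plan=[
    [[0,0,0,0,-1],[0,0,0,0,-1],[0,0,0,0,-1]],
  ],
)

```text
time_s: 5.55
eef_pos: [0.4929, 0.2974, 0.0414]
eef_rot: [0.001, 0.138, 0.99, 0.001]
wrist_force: [-0.7, -0.1, 6.9]
opening: 0.255
```

```bash
python3 - <<'E'
from h import *
w=camera("wrist");o=get_obs();print(o["eef_pos"],o["eef_rot"],o["opening"],o["wrist_force"])
cv2.imwrite("pics/e_w.png",w["img"])
s=camera("side")
cv2.imwrite("pics/e_side.png",cv2.resize(s["img"][150:240,150:290],None,fx=5,fy=5,interpolation=cv2.INTER_CUBIC))
E
```

```text
[0.49288083 0.29741127 0.04134509] [1.22641611e-03 1.38476273e-01 9.90364788e-01 6.35315847e-04] 0.256399620038877 [-1.64356655  0.43056964  6.37682858]
```

View pics/e_side.png

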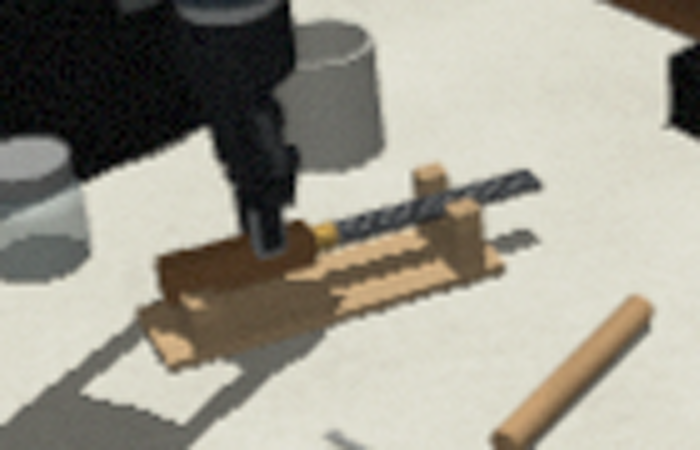

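View pics/e_w.png

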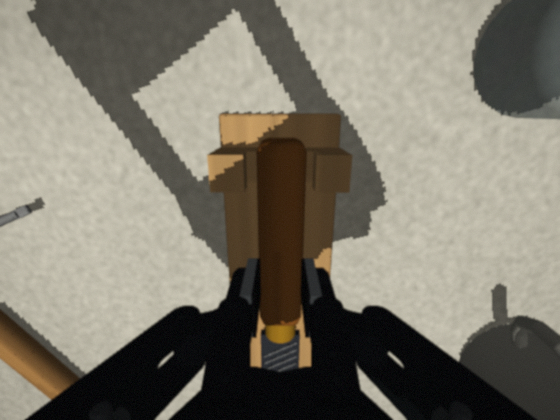

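Request:
servo_tool(
  plan=[
    [[0,0,0.01,0,-1],[0,0,0.02,0,-1],[0,0,0.04,0,-1],[0,0,0.04,0,-1],[0,0,0.02,0,-1],[0,0,0,0,-1],[0,0,0,0,-1]],
  ],
)

```text
time_s: 6.35
eef_pos: [0.4913, 0.2968, 0.1694]
eef_rot: [-0.0, 0.138, 0.99, -0.0]
wrist_force: [-0.7, 0.2, -2.4]
opening: 0.254
```

Request:
servo_tool(
  plan=[
    [[0,-0.048,0,0.04,-1],[0,-0.048,0,0.04,-1],[0,-0.048,0,0.04,-1],[0,-0.048,0,0.04,-1],[0,-0.048,0,0.04,-1],[0,-0.048,0,0.04,-1],[0,-0.048,0,0.04,-1],[0,-0.046,0,0.02,-1]],
  ],
)

```text
time_s: 7.15
eef_pos: [0.4897, -0.0864, 0.1673]
eef_rot: [-0.002, -0.012, 1.0, 0.001]
wrist_force: [0.5, 1.1, -1.6]
opening: 0.254
```

Request:
servo_tool(
  plan=[
    [[0,0,0,0,-1],[0,0,0,0,-1],[0,0,0,0,-1]],
  ],
)

```text
time_s: 7.45
eef_pos: [0.4906, -0.0839, 0.1681]
eef_rot: [-0.001, -0.011, 1.0, 0.001]
wrist_force: [-0.6, -0.5, -1.9]
opening: 0.258
```

```bash
cat > look.py <<'E'
from h import *
import sys
n=sys.argv[1]
w=camera("wrist");s=camera("side");t=camera("top");o=get_obs();print(o["time_s"],o["eef_pos"].round(4),o["eef_rot"].round(4),o["opening"],o["wrist_force"].round(2),o["torque"].round(3))
cv2.imwrite(f"pics/{n}_w.png",w["img"])
cv2.imwrite(f"pics/{n}_side.png",cv2.resize(s["img"][150:290,210:400],None,fx=4,fy=4,interpolation=cv2.INTER_CUBIC))
cv2.imwrite(f"pics/{n}_top.png",cv2.resize(t["img"][150:290,210:400],None,fx=4,fy=4,interpolation=cv2.INTER_CUBIC))
for th in("tip","file","ridge"):
  r=[]
  for c in(w,s,t):
    d=pinpoint(c,th); r.append(px(d[0]) if d else None); print(th,c is w and "w" or c is s and "s" or "t",[(px(x).round(1).tolist(),round(x["conf"],2)) for x in d[:2]], [atz(c,px(x),.11 if th=="ridge" else o["eef_pos"][2]+.004).round(4) for x in d[:2]])
  if r[1] is not None and r[2] is not None: print("  tri",tri(s,r[1],t,r[2]).round(4))
E
python3 look.py f
```

```text
7.6 [ 0.4914 -0.0835  0.1691] [-5.000e-04 -1.210e-02  9.999e-01  3.000e-04] 0.2598880838686523 [-0.14 -0.27 -2.59] [-0.028  0.072 -0.039]
tip w [([282.1, 266.1], 0.69)] [array([ 0.4905, -0.0825,  0.1731])]
tip s [([329.8, 182.6], 0.62)] [array([ 0.6916, -0.0756,  0.1731])]
tip t [([321.4, 178.5], 0.57), ([320.0, 246.0], 0.48)] [array([ 0.6881, -0.0903,  0.1731]), array([ 0.4853, -0.0842,  0.1731])]
  tri [ 0.6837 -0.0876  0.182 ]
file w [([280.2, 268.4], 0.74)] [array([ 0.492 , -0.0836,  0.1731])]
file s [([282.0, 211.2], 0.77)] [array([ 0.4905, -0.0829,  0.1731])]
file t [([319.8, 245.9], 0.75)] [array([ 0.4856, -0.0837,  0.1731])]
  tri [ 0.4863 -0.0844  0.1753]
ridge w [] []
ridge s [([318.3, 208.2], 0.85), ([355.9, 258.5], 0.46)] [array([ 0.6412, -0.0779,  0.11  ]), array([ 0.5329, -0.2942,  0.11  ])]
ridge t [([317.5, 195.8], 0.66)] [array([ 0.6482, -0.0828,  0.11  ])]
  tri [ 0.6457 -0.0806  0.1104]
```

View pics/f_side.png

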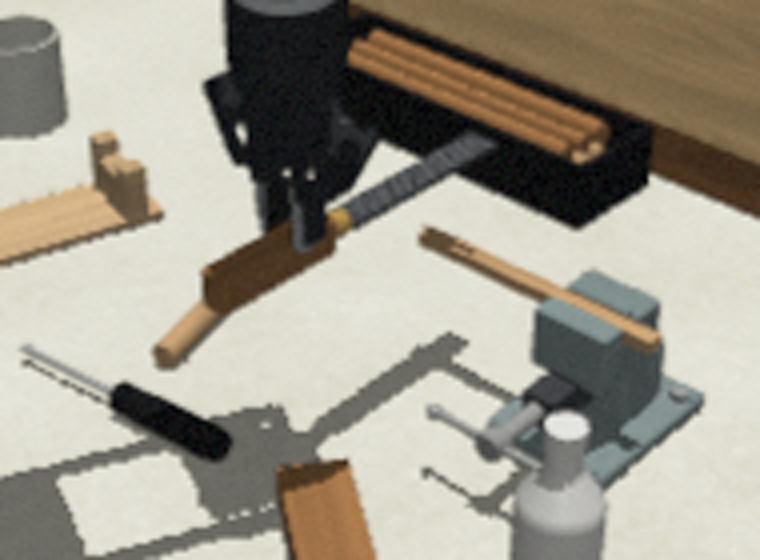

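View pics/f_top.png

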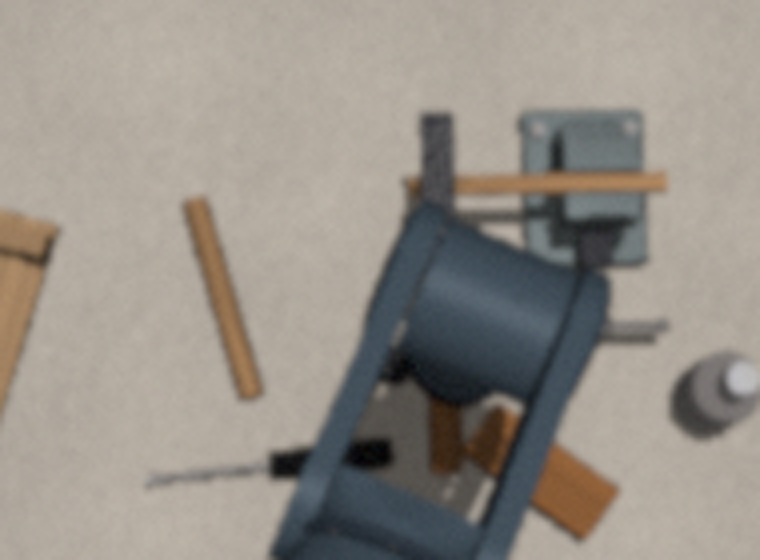

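View pics/f_w.png

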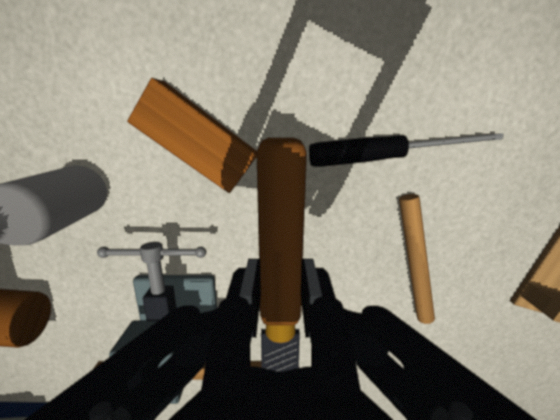

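Request:
servo_tool(
  plan=[
    [[0,0,-0.02,0,-1],[0,0,-0.02,0,-1],[0,0,-0.008,0,-1],[0,0,0,0,-1],[0,0,0,0,-1],[0,0,0,0,-1]],
  ],
)

```text
time_s: 8.65
eef_pos: [0.4925, -0.0854, 0.1228]
eef_rot: [0.001, -0.011, 1.0, -0.0]
wrist_force: [0.3, -0.5, -1.5]
opening: 0.257
```

```bash
python3 look.py g
```

```text
8.8 [ 0.4922 -0.0853  0.1225] [ 7.000e-04 -1.110e-02  9.999e-01 -3.000e-04] 0.25364724413533274 [-0.22 -0.29 -0.66] [-0.017  0.075  0.011]
tip w [] []
tip s [([329.0, 196.2], 0.94)] [array([ 0.6925, -0.0742,  0.1265])]
tip t [([319.4, 181.3], 0.69)] [array([ 0.6903, -0.0879,  0.1265])]
  tri [ 0.6861 -0.0852  0.135 ]
file w [([280.7, 264.6], 0.98)] [array([ 0.4921, -0.0849,  0.1265])]
file s [([285.7, 227.1], 0.65)] [array([ 0.4927, -0.0932,  0.1265])]
file t [([319.4, 247.0], 0.73)] [array([ 0.4874, -0.0861,  0.1265])]
  tri [ 0.4902 -0.0883  0.1243]
ridge w [([170.9, 327.0], 0.33)] [array([ 0.5529, -0.161 ,  0.11  ])]
ridge s [([318.9, 208.9], 0.77)] [array([ 0.6395, -0.0817,  0.11  ])]
ridge t [([319.5, 194.9], 0.75)] [array([ 0.6511, -0.0889,  0.11  ])]
  tri [ 0.6472 -0.0855  0.1101]
```

View pics/g_side.png

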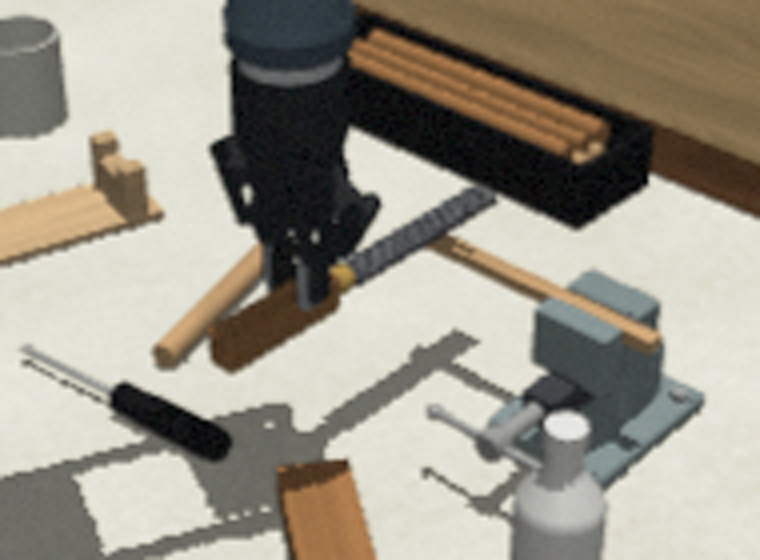

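View pics/g_top.png

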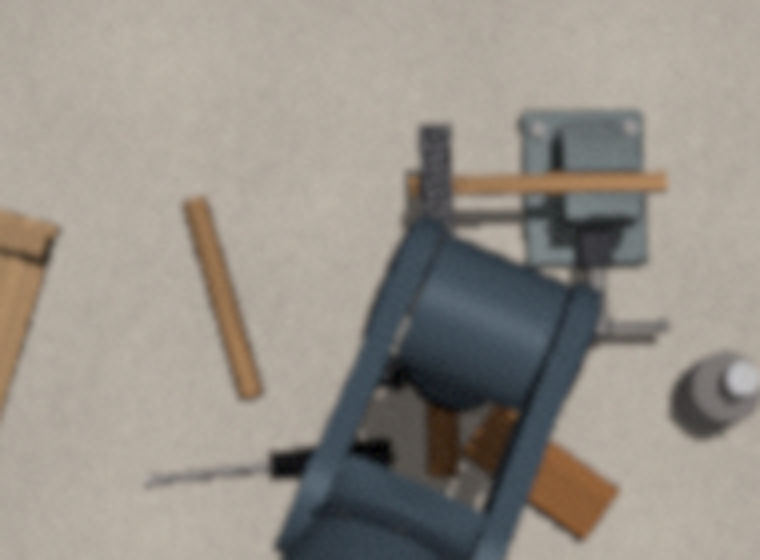

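Request:
servo_tool(
  plan=[
    [[0,0,-0.006,0,-1],[0,0,-0.003,0,-1],[0,0,0,0,-1],[0,0,0,0,-1]],
  ],
)

```text
time_s: 9.65
eef_pos: [0.4915, -0.0849, 0.1124]
eef_rot: [-0.0, -0.011, 1.0, 0.0]
wrist_force: [0.7, -0.7, -0.7]
opening: 0.255
```

Request:
servo_tool(
  plan=[
    [[0,0,-0.002,0,-1],[0,0,0,0,-1],[0,0,0,0,-1]],
  ],
)

```text
time_s: 9.95
eef_pos: [0.4917, -0.085, 0.1107]
eef_rot: [0.0, -0.011, 1.0, -0.0]
wrist_force: [-0.0, -0.0, -1.8]
opening: 0.253
```

Request:
servo_tool(
  plan=[
    [[0,0,-0.002,0,-1],[0,0,0,0,-1],[0,0,0,0,-1]],
  ],
)

```text
time_s: 10.25
eef_pos: [0.4918, -0.0851, 0.1088]
eef_rot: [0.0, -0.011, 1.0, -0.0]
wrist_force: [-0.2, -0.1, -1.2]
opening: 0.251
```

```bash
python3 - <<'E'
from h import *
for i in range(4):
  o=get_obs();print(o["eef_pos"].round(4),o["wrist_force"].round(2),o["torque"].round(3)); s=camera("side")
cv2.imwrite(f"pics/h_side.png",cv2.resize(s["img"][180:240,260:360],None,fx=7,fy=7,interpolation=cv2.INTER_CUBIC))
E
```

```text
[ 0.4918 -0.0851  0.1088] [-0.18 -0.09 -1.16] [-0.044  0.038 -0.007]
[ 0.4918 -0.0851  0.1088] [-0.43 -0.48 -1.24] [-0.019 -0.032  0.071]
[ 0.4918 -0.0851  0.1088] [ 0.43  0.37 -1.37] [0.053 0.004 0.042]
[ 0.4918 -0.0851  0.1088] [-0.2  -0.6  -2.19] [-0.028 -0.001 -0.036]
```

View pics/h_side.png

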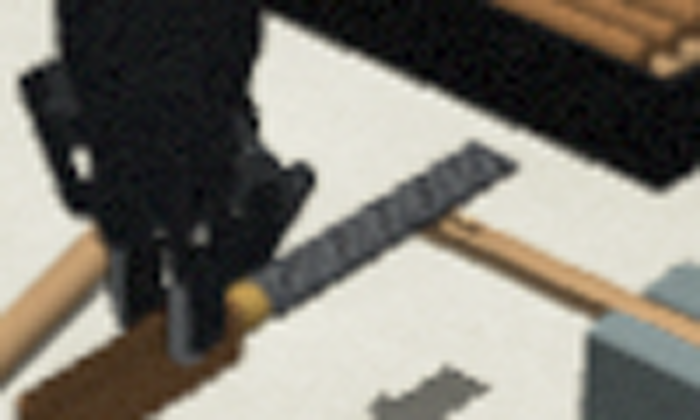

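Request:
servo_tool(
  plan=[
    [[0,0,-0.002,0,-1],[0,0,0,0,-1],[0,0,0,0,-1]],
  ],
)

```text
time_s: 10.75
eef_pos: [0.4917, -0.0851, 0.1067]
eef_rot: [0.0, -0.011, 1.0, -0.0]
wrist_force: [0.1, -0.6, -1.4]
opening: 0.256
```

```bash
cat > av.py <<'E'
from h import *
F=[];T=[]
for i in range(5):
  o=get_obs();F.append(o["wrist_force"]);T.append(o["torque"]); s=camera("side")
print(o["time_s"],o["eef_pos"].round(4),np.mean(F,0).round(2),np.mean(T,0).round(3))
E
python3 av.py
```

```text
10.95 [ 0.4918 -0.085   0.1068] [-0.28  0.01 -0.75] [ 0.002 -0.077  0.018]
```

Request:
servo_tool(
  plan=[
    [[0,0,-0.002,0,-1],[0,0,0,0,-1],[0,0,0,0,-1]],
  ],
)

```text
time_s: 11.3
eef_pos: [0.4917, -0.085, 0.1047]
eef_rot: [0.0, -0.011, 1.0, -0.0]
wrist_force: [0.3, 0.8, 0.3]
opening: 0.255
```

```bash
python3 av.py
```

```text
11.5 [ 0.4917 -0.085   0.1047] [-0.28  0.23 -0.25] [ 0.011 -0.158  0.036]
```

Request:
servo_tool(
  plan=[
    [[0.004,0,-0.001,0,-1],[0.01,0,-0.0005,0,-1],[0.01,0,0,0,-1],[0.01,0,0,0,-1],[0.01,0,0,0,-1],[0.01,0,0,0,-1]],
  ],
)

```text
time_s: 12.15
eef_pos: [0.5467, -0.085, 0.1032]
eef_rot: [-0.0, -0.011, 1.0, -0.0]
wrist_force: [-2.1, -0.4, 2.0]
opening: 0.253
```

Request:
servo_tool(
  plan=[
    [[0.01,0,0,0,-1],[0.01,0,0,0,-1],[0.004,0,0,0,-1],[0.001,0,0,0,-1]],
  ],
)

```text
time_s: 12.55
eef_pos: [0.5712, -0.0851, 0.1032]
eef_rot: [0.0, -0.011, 1.0, -0.0]
wrist_force: [-1.3, -0.7, 2.2]
opening: 0.258
```

```bash
python3 - <<'E'
from h import *
o=get_obs();print(o["eef_pos"].round(4),o["wrist_force"].round(2),o["torque"].round(3)); s=camera("side")
cv2.imwrite(f"pics/i_side.png",cv2.resize(s["img"][180:240,260:360],None,fx=7,fy=7,interpolation=cv2.INTER_CUBIC))
E
python3 av.py
```

```text
[ 0.5712 -0.0851  0.1032] [-1.33 -0.68  2.2 ] [-0.04   0.12  -0.047]
12.8 [ 0.5704 -0.085   0.1032] [-1.66  0.17  1.67] [-0.043  0.049 -0.032]
```

View pics/i_side.png

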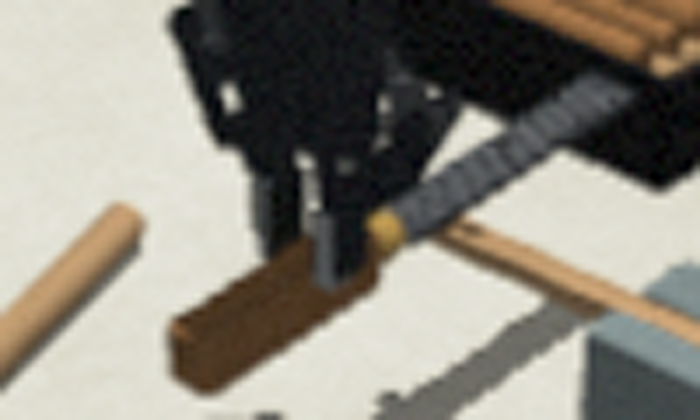

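Request:
servo_tool(
  plan=[
    [[0,0,0.001,0,-1],[0,0,0.001,0,-1],[0,0,0.001,0,-1],[0,0,0.001,0,-1],[0,0,0.001,0,-1],[0,0,0.001,0,-1],[0,0,0.004,0,-1],[0,0,0.01,0,-1]],
  ],
)

```text
time_s: 13.65
eef_pos: [0.5698, -0.0846, 0.1225]
eef_rot: [-0.001, -0.011, 1.0, 0.0]
wrist_force: [0.8, 0.2, -2.6]
opening: 0.261
```

Request:
servo_tool(
  plan=[
    [[0,0,0.01,0,-1],[0,0,0.005,0,-1],[0,0,0,0,-1],[0,0,0,0,-1]],
  ],
)

```text
time_s: 14.05
eef_pos: [0.5707, -0.085, 0.1384]
eef_rot: [0.0, -0.011, 1.0, -0.0]
wrist_force: [-0.4, -0.2, -1.2]
opening: 0.257
```

```bash
python3 look.py j; python3 av.py
```

```text
14.2 [ 0.5703 -0.0849  0.1377] [-4.000e-04 -1.110e-02  9.999e-01  2.000e-04] 0.25661091203912195 [ 0.69 -0.79 -0.44] [-0.016  0.113  0.044]
tip w [] []
tip s [([344.8, 183.2], 0.97)] [array([ 0.7636, -0.0758,  0.1417])]
tip t [] []
file w [([281.7, 267.1], 0.94)] [array([ 0.5722, -0.0839,  0.1417])]
file s [([303.3, 211.2], 0.7)] [array([ 0.5639, -0.0904,  0.1417])]
file t [([153.0, 196.2], 0.31)] [array([0.6389, 0.4191, 0.1417])]
  tri [ 0.8295  0.4327 -0.2368]
ridge w [] []
ridge s [([321.2, 209.0], 0.81)] [array([ 0.6437, -0.0868,  0.11  ])]
ridge t [([146.0, 268.8], 0.52), ([350.8, 192.0], 0.19)] [array([0.421 , 0.4383, 0.11  ]), array([ 0.6606, -0.1859,  0.11  ])]
  tri [0.5964 0.3139 0.0305]
14.85 [ 0.5707 -0.085   0.1382] [-0.31  0.02 -1.69] [-0.002  0.104 -0.   ]
```

View pics/j_side.png

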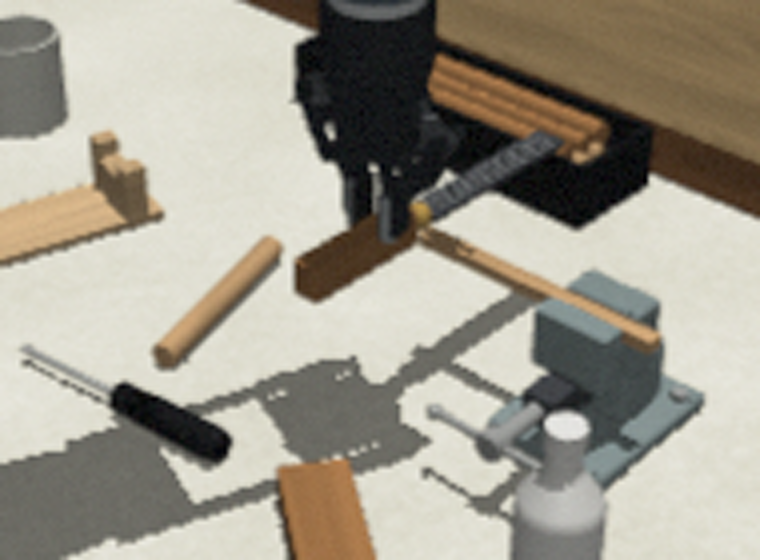

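View pics/j_top.png

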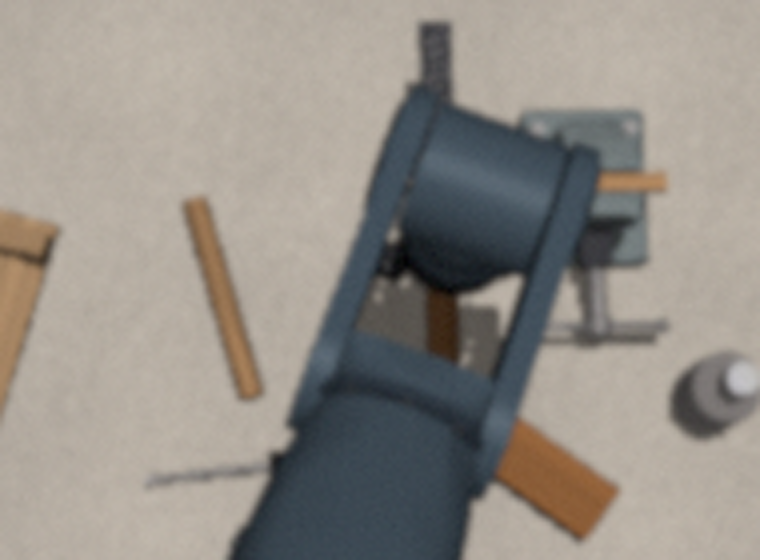

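```bash
python3 - <<'E'
from h import *
s=camera("side")
for tcp,m in (((.4922,-.0853,.1225),(329.0,196.2)),((.4914,-.0835,.1691),(329.8,182.6)),((.5705,-.0850,.138),(344.8,183.2))):
  for dz in(-.005,.004,.013): print(m,dz,(proj(s,np.array(tcp)+[.2,.004,dz])-m).round(1))
E
```

```text
(329.0, 196.2) -0.005 [[1.7 3.5]]
(329.0, 196.2) 0.004 [[1.8 0.9]]
(329.0, 196.2) 0.013 [[ 1.9 -1.8]]
(329.8, 182.6) -0.005 [[0.8 3.2]]
(329.8, 182.6) 0.004 [[1.  0.5]]
(329.8, 182.6) 0.013 [[ 1.1 -2.2]]
(344.8, 183.2) -0.005 [[2.6 2.3]]
(344.8, 183.2) 0.004 [[ 2.8 -0.3]]
(344.8, 183.2) 0.013 [[ 3.  -2.9]]
```

Request:
servo_tool(
  plan=[
    [[-0.02,0,0,0,-1],[-0.03,0,0,0,-1],[-0.02,0,0,0,-1],[-0.009,0,0,0,-1],[0,0,0,0,-1],[0,0,-0.015,0,-1],[0,0,-0.009,0,-1],[0,0,0,0,-1]],
  ],
)

```text
time_s: 15.75
eef_pos: [0.4912, -0.0847, 0.1128]
eef_rot: [-0.001, -0.011, 1.0, 0.001]
wrist_force: [-0.3, 1.1, -1.4]
opening: 0.255
```

Request:
servo_tool(
  plan=[
    [[0,0,-0.003,0,-1],[0,0,-0.003,0,-1],[0,0,-0.002,0,-1],[0,0,-0.002,0,-1],[0,0,0,0,-1],[0,0,0,0,-1]],
  ],
)

```text
time_s: 16.35
eef_pos: [0.492, -0.0851, 0.1045]
eef_rot: [0.0, -0.011, 1.0, -0.0]
wrist_force: [0.3, 0.3, 0.1]
opening: 0.258
```

```bash
python3 av.py
```

```text
16.55 [ 0.4919 -0.0851  0.1044] [-0.06  0.16 -0.03] [ 0.04  -0.199  0.019]
```

Request:
servo_tool(
  plan=[
    [[0.004,0,-0.001,0,-1],[0.01,0,0,0,-1],[0.01,0,0,0,-1],[0.01,0,0,0,-1],[0.01,0,0,0,-1],[0.01,0,0,0,-1],[0.01,0,0,0,-1],[0.01,0,0,0,-1]],
  ],
)

```text
time_s: 17.4
eef_pos: [0.5665, -0.085, 0.1032]
eef_rot: [-0.0, -0.011, 1.0, -0.0]
wrist_force: [-2.9, -0.8, 1.8]
opening: 0.254
```

Request:
servo_tool(
  plan=[
    [[0.004,0,0,0,-1],[0.001,0,0,0,-1],[0.0005,0,0,0,-1]],
  ],
)

```text
time_s: 17.7
eef_pos: [0.5711, -0.085, 0.1031]
eef_rot: [-0.0, -0.011, 1.0, -0.0]
wrist_force: [-2.9, 0.2, 2.1]
opening: 0.254
```

```bash
python3 av.py
```

```text
17.9 [ 0.5709 -0.0851  0.1033] [-1.88  0.07  2.73] [-0.028  0.081 -0.005]
```

Same forces as in the first stroke; lift slowly, then draw back high and press again.

Request:
servo_tool(
  plan=[
    [[0,0,0.001,0,-1],[0,0,0.001,0,-1],[0,0,0.001,0,-1],[0,0,0.001,0,-1],[0,0,0.001,0,-1],[0,0,0.001,0,-1],[0,0,0.004,0,-1],[0,0,0.01,0,-1]],
  ],
)

```text
time_s: 18.75
eef_pos: [0.5703, -0.0846, 0.1225]
eef_rot: [-0.001, -0.011, 1.0, 0.0]
wrist_force: [0.3, 0.0, -2.1]
opening: 0.257
```

Request:
servo_tool(
  plan=[
    [[0,0,0.01,0,-1],[0,0,0.005,0,-1],[0,0,0,0,-1],[0,0,0,0,-1],[0,0,0,0,-1]],
  ],
)

```text
time_s: 19.25
eef_pos: [0.5709, -0.0849, 0.1378]
eef_rot: [-0.0, -0.011, 1.0, 0.0]
wrist_force: [-0.6, 1.0, -0.9]
opening: 0.257
```

```bash
python3 av.py; python3 - <<'E'
from h import *
s=camera("side");cv2.imwrite("pics/k_side.png",cv2.resize(s["img"][150:290,210:400],None,fx=4,fy=4,interpolation=cv2.INTER_CUBIC))
E
```

```text
19.45 [ 0.5709 -0.0849  0.1378] [ 0.07  0.25 -1.33] [ 0.008  0.084 -0.025]
```

View pics/k_side.png

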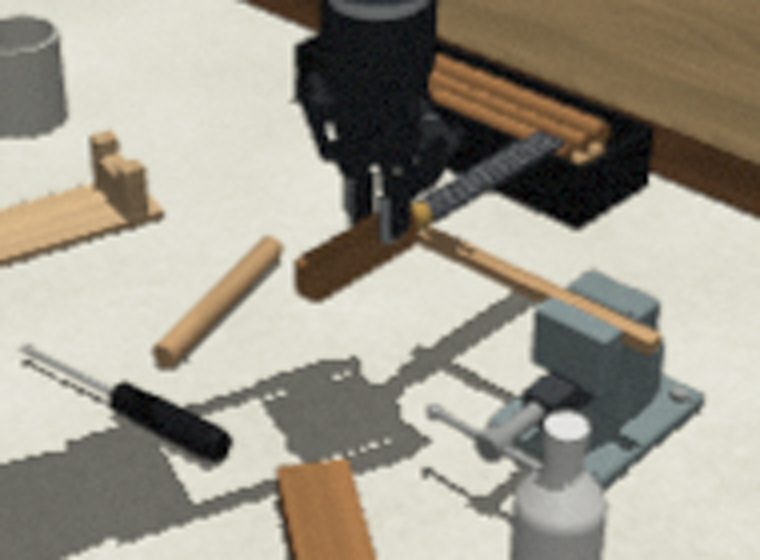

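Request:
servo_tool(
  plan=[
    [[-0.02,0,0,0,-1],[-0.03,0,0,0,-1],[-0.02,0,0,0,-1],[-0.009,0,0,0,-1],[0,0,0,0,-1],[0,0,-0.015,0,-1],[0,0,-0.009,0,-1],[0,0,0,0,-1]],
  ],
)

```text
time_s: 20.35
eef_pos: [0.4917, -0.0847, 0.1128]
eef_rot: [-0.001, -0.011, 1.0, 0.001]
wrist_force: [0.2, -0.1, -1.9]
opening: 0.256
```

Request:
servo_tool(
  plan=[
    [[0,0,-0.003,0,-1],[0,0,-0.003,0,-1],[0,0,-0.002,0,-1],[0,0,-0.002,0,-1],[0,0,0,0,-1],[0,0,0,0,-1]],
  ],
)

```text
time_s: 20.95
eef_pos: [0.4925, -0.0851, 0.1045]
eef_rot: [0.0, -0.011, 1.0, -0.0]
wrist_force: [0.1, 0.6, 0.8]
opening: 0.254
```

```bash
python3 av.py
```

```text
21.15 [ 0.4923 -0.0851  0.1044] [ 0.17 -0.16  0.32] [ 0.012 -0.22   0.031]
```

The picture showed the file lifted clear of the lath and everything else in place. Third stroke.

Request:
servo_tool(
  plan=[
    [[0.004,0,-0.001,0,-1],[0.01,0,0,0,-1],[0.01,0,0,0,-1],[0.01,0,0,0,-1],[0.01,0,0,0,-1],[0.01,0,0,0,-1],[0.01,0,0,0,-1],[0.01,0,0,0,-1]],
  ],
)

```text
time_s: 22.0
eef_pos: [0.567, -0.085, 0.1032]
eef_rot: [-0.0, -0.011, 1.0, -0.0]
wrist_force: [-2.2, -0.2, 2.6]
opening: 0.255
```

Request:
servo_tool(
  plan=[
    [[0.004,0,0,0,-1],[0.001,0,0,0,-1],[0.0005,0,0,0,-1]],
  ],
)

```text
time_s: 22.3
eef_pos: [0.5716, -0.085, 0.1031]
eef_rot: [-0.0, -0.011, 1.0, -0.0]
wrist_force: [-1.7, -0.3, 1.8]
opening: 0.26
```

```bash
python3 av.py
```

```text
22.5 [ 0.5714 -0.085   0.1033] [-2.05 -0.22  2.21] [-0.032  0.071 -0.016]
```

Request:
servo_tool(
  plan=[
    [[0,0,0.001,0,-1],[0,0,0.001,0,-1],[0,0,0.001,0,-1],[0,0,0.001,0,-1],[0,0,0.001,0,-1],[0,0,0.001,0,-1],[0,0,0.004,0,-1],[0,0,0.01,0,-1]],
  ],
)

```text
time_s: 23.35
eef_pos: [0.5708, -0.0847, 0.1225]
eef_rot: [-0.001, -0.011, 1.0, 0.0]
wrist_force: [0.5, -0.4, -0.9]
opening: 0.253
```

Request:
servo_tool(
  plan=[
    [[0,0,0.01,0,-1],[0,0,0.01,0,-1],[0,0,0.015,0,-1],[0,0,0.015,0,-1],[0,0,0,0,-1],[0,0,0,0,-1]],
  ],
)

```text
time_s: 23.95
eef_pos: [0.572, -0.0852, 0.1739]
eef_rot: [0.001, -0.011, 1.0, -0.0]
wrist_force: [0.4, -0.1, -1.9]
opening: 0.256
```

```bash
python3 look.py l;python3 av.py
```

```text
24.1 [ 0.5711 -0.0848  0.1723] [-7.000e-04 -1.110e-02  9.999e-01  3.000e-04] 0.25523730004382955 [ 1.05 -0.23 -1.7 ] [-0.     0.062 -0.001]
tip w [([283.2, 266.3], 0.5)] [array([ 0.5734, -0.0831,  0.1763])]
tip s [([347.4, 175.1], 0.96)] [array([ 0.7574, -0.088 ,  0.1763])]
tip t [([319.1, 153.4], 0.68), ([419.0, 203.0], 0.54)] [array([ 0.7648, -0.0839,  0.1763]), array([ 0.6139, -0.378 ,  0.1763])]
  tri [ 0.7655 -0.0836  0.1719]
file w [([283.6, 265.9], 0.78)] [array([ 0.5732, -0.0829,  0.1763])]
file s [([303.9, 199.5], 0.72), ([215.4, 178.5], 0.54)] [array([ 0.5684, -0.0882,  0.1763]), array([0.4763, 0.1828, 0.1763])]
file t [([320.9, 217.5], 0.72)] [array([ 0.5693, -0.0874,  0.1763])]
  tri [ 0.5694 -0.0874  0.1756]
ridge w [([174.0, 250.9], 0.47)] [array([ 0.5988, -0.1729,  0.11  ])]
ridge s [([322.8, 208.4], 0.65)] [array([ 0.6492, -0.0881,  0.11  ])]
ridge t [] []
24.75 [ 0.5717 -0.085   0.1732] [ 0.3   0.04 -1.55] [-0.038  0.076  0.013]
```

View pics/l_w.png

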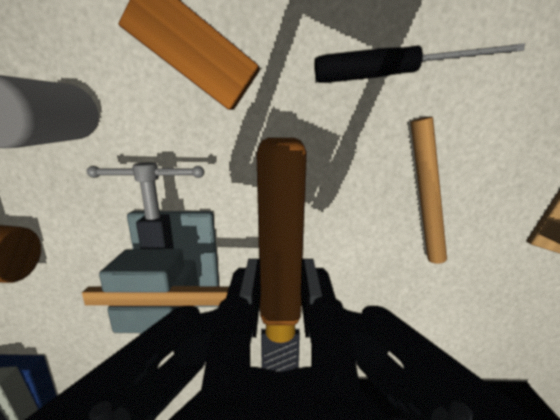

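Request:
servo_tool(
  plan=[
    [[-0.01,0.048,0,-0.04,-1],[-0.01,0.048,0,-0.04,-1],[-0.01,0.048,0,-0.04,-1],[-0.01,0.048,0,-0.04,-1],[-0.01,0.048,0,-0.04,-1],[-0.01,0.048,0,-0.04,-1],[-0.01,0.048,0,-0.04,-1],[-0.009,0.046,0,-0.02,-1]],
  ],
)

```text
time_s: 25.6
eef_pos: [0.4919, 0.2991, 0.1735]
eef_rot: [0.0, 0.139, 0.99, 0.0]
wrist_force: [0.6, -0.0, -1.4]
opening: 0.256
```

Request:
servo_tool(
  plan=[
    [[0,0,-0.03,0,-1],[0,0,-0.03,0,-1],[0,0,-0.02,0,-1],[0,0,0,0,-1],[0,0,0,0,-1],[0,0,0,0,-1]],
  ],
)

```text
time_s: 26.2
eef_pos: [0.494, 0.2973, 0.0949]
eef_rot: [0.001, 0.139, 0.99, 0.001]
wrist_force: [0.6, 0.3, -1.3]
opening: 0.257
```

```bash
python3 - <<'E'
from h import *
w=camera("wrist");o=get_obs();print(o["time_s"],o["eef_pos"],o["eef_rot"],o["opening"],o["wrist_force"])
cv2.imwrite("pics/m_w.png",w["img"])
s=camera("side");t=camera("top")
cv2.imwrite("pics/m_side.png",cv2.resize(s["img"][150:240,150:290],None,fx=5,fy=5,interpolation=cv2.INTER_CUBIC))
cv2.imwrite("pics/m_top.png",cv2.resize(t["img"][170:290,140:260],None,fx=5,fy=5,interpolation=cv2.INTER_CUBIC))
E
```

```text
26.25 [0.49407192 0.2972922  0.09505139] [1.41228372e-03 1.38603341e-01 9.90346700e-01 7.29812265e-04] 0.2569653939192588 [ 0.24076755 -0.25516125 -1.21722411]
```

View pics/m_side.png

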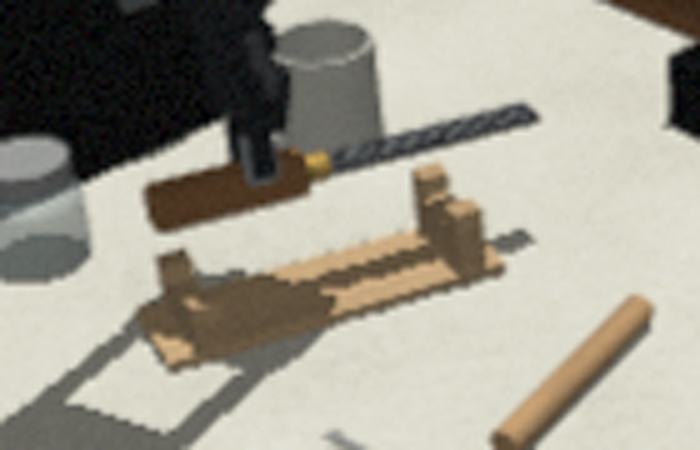

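View pics/m_w.png

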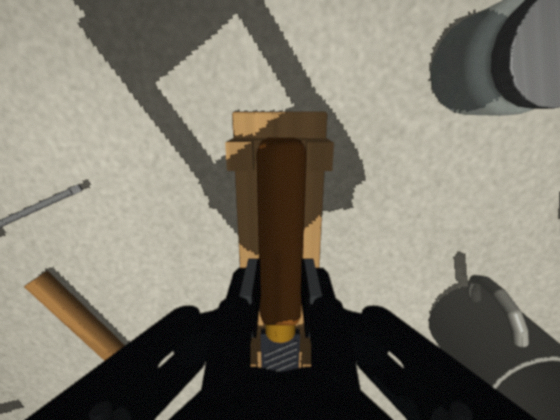

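Request:
servo_tool(
  plan=[
    [[-0.001,0,-0.02,0,-1],[0,0,-0.015,0,-1],[0,0,-0.008,0,-1],[0,0,-0.003,0,-1],[0,0,-0.002,0,-1],[0,0,0,0,-1],[0,0,0,0,-1]],
  ],
)

```text
time_s: 27.05
eef_pos: [0.4922, 0.2971, 0.0457]
eef_rot: [0.0, 0.138, 0.99, 0.0]
wrist_force: [0.0, 0.6, -2.6]
opening: 0.262
```

```bash
python3 av.py
```

```text
27.25 [0.4919 0.2971 0.0456] [-0.25 -0.12 -1.97] [0.037 0.097 0.015]
```

Request:
servo_tool(
  plan=[
    [[0,0,-0.002,0,-1],[0,0,0,0,-1],[0,0,0,0,-1]],
  ],
)

```text
time_s: 27.6
eef_pos: [0.4916, 0.2969, 0.0431]
eef_rot: [-0.0, 0.138, 0.99, -0.0]
wrist_force: [0.1, -0.4, -1.3]
opening: 0.252
```

Request:
servo_tool(
  plan=[
    [[0,0,-0.001,0,-1],[0,0,0,0,-1],[0,0,0,0,-1]],
  ],
)

```text
time_s: 27.9
eef_pos: [0.4917, 0.297, 0.0422]
eef_rot: [0.0, 0.138, 0.99, 0.0]
wrist_force: [-0.3, 0.7, -1.4]
opening: 0.254
```

```bash
python3 av.py
```

```text
28.1 [0.4917 0.297  0.0423] [-0.3   0.36 -1.72] [0.014 0.035 0.014]
```

Request:
servo_tool(
  plan=[
    [[0,0,-0.001,0,-1],[0,0,0,0,-1],[0,0,0,0,-1]],
  ],
)

```text
time_s: 28.45
eef_pos: [0.4918, 0.297, 0.0414]
eef_rot: [0.0, 0.138, 0.99, 0.0]
wrist_force: [-0.4, -0.1, 1.7]
opening: 0.255
```

```bash
python3 av.py
```

```text
28.65 [0.4918 0.297  0.0414] [-0.8   0.06  1.67] [-0.025  0.125  0.007]
```

Request:
servo_tool(
  plan=[
    [[0,0,0,0,-0.3],[0,0,0,0,0],[0,0,0,0,0.3],[0,0,0,0,0.3],[0,0,0,0,0.3],[0,0,0,0,0.3]],
  ],
)

```text
time_s: 29.3
eef_pos: [0.4917, 0.297, 0.0412]
eef_rot: [-0.0, 0.138, 0.99, -0.0]
wrist_force: [0.6, -0.0, 0.2]
opening: 0.644
```

Request:
servo_tool(
  plan=[
    [[0,0,0.02,0,0.3],[0,0,0.04,0,0.3],[0,0,0.04,0,0.3],[0,0,0.04,0,0.3],[0,0,0,0,0.3],[0,0,0,0,0.3]],
  ],
)

```text
time_s: 29.9
eef_pos: [0.4924, 0.2973, 0.1825]
eef_rot: [0.001, 0.138, 0.99, 0.001]
wrist_force: [0.4, 0.1, -0.4]
opening: 0.651
```

```bash
python3 - <<'E'
from h import *
w=camera("wrist");o=get_obs();print(o["time_s"],o["eef_pos"],o["opening"],o["wrist_force"])
cv2.imwrite("pics/n_w.png",w["img"])
s=camera("side")
cv2.imwrite("pics/n_side.png",cv2.resize(s["img"][150:240,150:290],None,fx=5,fy=5,interpolation=cv2.INTER_CUBIC))
for c,n in((w,"w"),(s,"s")):
  for th in("file","tip","place"):print(n,th,[(px(d).round(1),atz(c,px(d),.045).round(4),d["conf"]) for d in pinpoint(c,th)[:1]])
E
```

```text
29.95 [0.49130498 0.29684089 0.18075164] 0.6533380056806463 [-0.12105706  0.46005926  0.97993428]
w file [(array([282.5, 198. ]), array([0.4936, 0.2997, 0.045 ]), 0.74)]
w tip [(array([279.9, 344.6]), array([0.6783, 0.2442, 0.045 ]), 0.65)]
w place [(array([279.9, 195. ]), array([0.4898, 0.298 , 0.045 ]), 0.6)]
s file [(array([201.7, 200.4]), array([0.4907, 0.2986, 0.045 ]), 0.58)]
s tip [(array([255.1, 183.6]), array([0.687, 0.254, 0.045]), 0.73)]
s place [(array([205. , 200.1]), array([0.4994, 0.2921, 0.045 ]), 0.84)]
```

View pics/n_side.png

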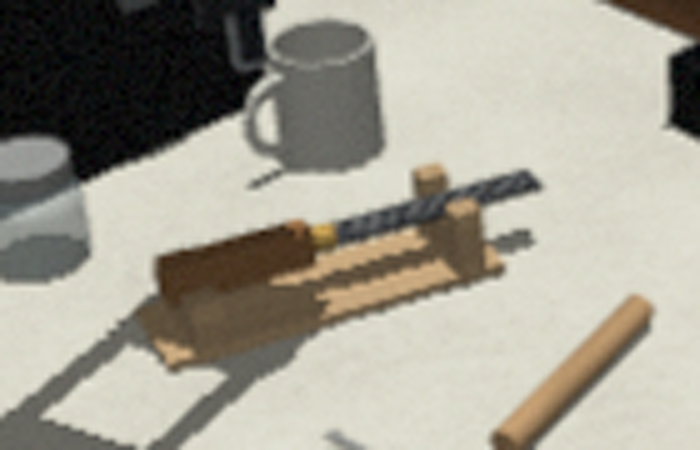

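View pics/n_w.png

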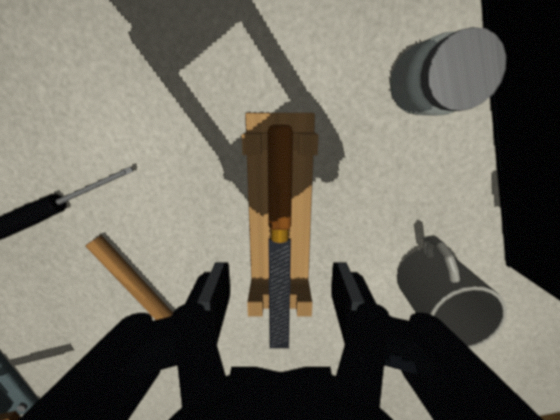

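```bash
python3 -c "
from bench import *
print(hand_in())"
```

```text
the job is handed in; nothing more can be done
None
```

I took the file by the handle and filed the ridge with three forward strokes. For each, the ridge went from about file x 0.157 to 0.08. I lifted the file slowly and about 30 mm clear before each draw-back, laid it back on its rest and let go. The job was handed in at about 30 s of the 58 s allowed; it reports no verdict.

**Strokes:** The wrist readings gave about 1.5–2 N of pressing at the start of each stroke and about 3.5–4.5 N at the end. Forward drag at the end was about 1.6–2 N. These are my estimates from noisy readings; I could not read the lath's bend or the contact force directly.

**Last checks:** In the wrist and side pictures the file lies level in both notches with its tip the same way as before. The gripper is about 14 cm above the place where it let go, and nothing in view has moved. The networks put the file's origin within about 4 mm of its place from the wrist camera. From the side camera they gave about 11 mm, in line with its scatter of up to about 1 cm all along, so I relied on the wrist picture.

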